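# Find the full solder tube by its weight and hold it up

### The job

The three identical capped tubes in the long wooden rack hold bobbins of solder wire: one is full, the other two are part-used, and only their weight tells, so lift them out and feel. Lower the two lighter tubes (do not drop them) fully home into the two sockets of the short metal rack and let go of them; then take the heaviest, lift it well clear, its underside some 20 cm above the open bench around the racks, and finish while still holding it up there, upright and still. Never tip a tube over, and leave everything else on the bench where it is.

Things in the scene. Friction and masses are not known exactly. Their poses are not given: they have to be found in the camera images.
- tube_a: closed aluminium tube with a screw cap, 40 mm across all the way up, 100 mm tall; origin at the centre of its underside, z up along it. The three look alike; which is full varies. A loose bobbin inside included, the full one weighs 340 to 415 g, a part-used one 105 to 185 g. It starts upright in long_rack's socket long_left, 64 mm of it standing proud
- tube_b: closed aluminium tube with a screw cap, 40 mm across all the way up, 100 mm tall; origin at the centre of its underside, z up along it. The three look alike; which is full varies. A loose bobbin inside included, the full one weighs 340 to 415 g, a part-used one 105 to 185 g. It starts upright in long_rack's socket long_mid, 64 mm of it standing proud
- tube_c: closed aluminium tube with a screw cap, 40 mm across all the way up, 100 mm tall; origin at the centre of its underside, z up along it. The three look alike; which is full varies. A loose bobbin inside included, the full one weighs 340 to 415 g, a part-used one 105 to 185 g. It starts upright in long_rack's socket long_right, 64 mm of it standing proud
- long_rack: fixed wooden block, 70 mm (its x) by 225 mm (its y) and 48 mm high, with three round blind sockets 75 mm apart in a row along its y; origin at the centre of its underside, z up. On the left or the right of the bench, turned by up to 20 degrees. Fingers closing along its x stay clear of the neighbouring tubes
- long_left (a point): centre of the mouth of long_rack's socket at its y = +75 mm: 44 mm wide (4 mm wider than a tube), 36 mm deep, so its floor is 12 mm above the bench; axes as long_rack
- long_mid (a point): centre of the mouth of long_rack's socket at its y = 0 mm: 44 mm wide (4 mm wider than a tube), 36 mm deep, so its floor is 12 mm above the bench; axes as long_rack
- long_right (a point): centre of the mouth of long_rack's socket at its y = -75 mm: 44 mm wide (4 mm wider than a tube), 36 mm deep, so its floor is 12 mm above the bench; axes as long_rack
- short_rack: fixed bare aluminium block, 70 mm (its x) by 150 mm (its y) and 40 mm high, with two round blind sockets 80 mm apart along its y, empty at first; origin at the centre of its underside, z up. It stands on the other side of the bench from long_rack, turned by up to 20 degrees
- short_left (a point): centre of the mouth of short_rack's socket at its y = +40 mm: 44 mm wide (4 mm wider than a tube), 30 mm deep, so its floor is 10 mm above the bench and a tube fully home has its top at 110 mm; axes as short_rack
- short_right (a point): centre of the mouth of short_rack's socket at its y = -40 mm: 44 mm wide (4 mm wider than a tube), 30 mm deep, so its floor is 10 mm above the bench and a tube fully home has its top at 110 mm; axes as short_rack
- phone: opened phone lying on the mat in the middle, 160 x 75 x 12 mm; origin under its middle. Leave alone
- screwdriver: precision screwdriver lying on the bench right of the mat, 150 mm long; origin under its middle. Leave alone
- tweezers: steel tweezers lying on the bench left of the mat, 125 mm long, 6 mm high; origin under their middle. Leave alone
- flux_jar: small amber jar of flux between the racks, 42 mm wide, 36 mm tall; origin at the centre of its underside. Leave alone
- alcohol_bottle: white bottle at the back, 54 mm wide, 130 mm tall; origin at the centre of its underside. Leave alone
- screw_tray: grey divided screw tray, 90 x 140 x 18 mm, at the robot's right; origin under its middle. Leave alone
- brush: wooden-handled brush, 160 mm long, at the robot's left; origin under its middle. Leave alone

How it is judged:
By the outcome, as a careful person would: the job done as asked, in the order asked, and still so for the second after the job is handed in, while the arm keeps its last pose, push and grip.
It also fails if it takes over 70 s, if anything falls off the work surface, if the arm or the gripper's body presses on something with over 40 N, if the wrist force passes 120 N, or if a joint passes its speed limit or range.

### The arm

A 6-joint arm with a two-finger parallel gripper is mounted at the origin on the work surface. World frame = base frame: x ahead of the robot, y to its left, z up, the work surface at z = 0. Lengths are in mm, angles in rad, forces in N, time in s.
With the tool pointing down it reaches from about 350 to 925 mm from the base axis. Payload 6.4 kg.
Tool frame: the origin (TCP) lies at the very end of the fingers, on their centre line; the grasp point (between the pads) lies 19 mm behind it; z points along the fingers, y is the line along which they close (so a half turn about z gives the same grasp; the last joint's range is limited). The gripper opens to 85 mm and grips with 20 to 120 N. Pads are 22 mm wide; open, the fingers measure 114 mm over their backs; the gripper's body (76 mm by 85 mm) begins 54 mm behind the grasp point. The pads swing forward as they close: fully open they stand 13 mm farther back than shut.
Start: joints at [0.962, 0.245, 1.558, -0, 1.339, -0.174], TCP at [273.798, 589.533, 231.29] pointing down, gripper open.
Joint ranges: [-3.13, 3.13], [-1.02, 2.26], [0.13, 2.54], [-0.95, 4.09], [0.21, 2.88], [-2.74, 2.74]. Speed limits (rad/s): [2.57, 2.57, 3.14, 3.14, 3.14, 3.14].

### API

Orientations are given as a rotation vector (axis times angle).
In Python, from plant import bot gives the robot as it stands.
- The arm moves only by the tool nudge_tcp, called after ">>>" by a JSON object that holds its "op" and its "data". Schema: {"type":"object","properties":{"segments":{"type":"array","items":{"type":"object","properties":{"dx":{"type":"number"},"dy":{"type":"number"},"dz":{"type":"number"},"wx":{"type":"number"},"wy":{"type":"number"},"wz":{"type":"number"},"jaw":{"type":"number"}},"additionalProperties":false,"required":["jaw"]},"minItems":1,"maxItems":8},"only":{"type":"string"},"quiet":{"type":"boolean"},"lines":{"type":"string"}},"required":["segments"],"additionalProperties":false}. segments is a list of rows, 1 to 8 of them, each an object with the fields dx, dy, dz (the shift in units of 50 mm), wx, wy, wz (a rotation vector in units of 0.1 rad), jaw (the opening from 0.0 (shut) to 1.0 (fully open)); a field left out counts as zero (the opening has to be given); each row is the pose to reach, as a shift and turn from the pose commanded when the call began, along the tool's axes at that moment; what a row does not reach only later rows make up. A row lasts 1/10 s, in which the tool goes at most 50 mm and 0.15 rad, less where a joint would pass 70% of its speed; a pose out of reach is approached as far as the arm can. The fingers move at their own pace and stop on an object; the grip force is fixed at half the most. Time passes only in rows, so rows that do not move let the fingers close. The tool returns the time, the measured TCP pose, the force, the opening and the grip force at its end. only (a regular expression) keeps the lines of the reply that match it, lines (a string "A,B") keeps lines A to B, and quiet returns only ok. Input that does not fit is refused with a message, and nothing moves.
- bot.observe(): the state, without advancing time (a new reading comes with each control period).
- bot.read_camera(name): name is "side" or "top" or "wrist"; returns the picture (384x512x3 uint8, red, green, blue); there is no depth.
- bot.get_calibration(name): a dict with "K" (3x3 intrinsics, pixels), "world_from_camera" (4x4, takes a point from camera to world coordinates); the wrist camera has in their place "hand_eye" (4x4, takes a point from camera to tool coordinates, whose origin is the TCP and whose axes are the flange's). Camera axes: x right, y down, z forward; pixel columns grow to the right and rows downward; lengths in mm; the calibration is good to about 2 mm. A picture is of the moment at which its call begins: read the wrist's pose just before it. get_calibration takes no time and is no camera call.
- bot.finish_job(): hands the job in; it is judged then, once.
The state is a dict: "clock": time; "q": joint angles; "qd": joint speeds; "effort": joint torques, N m; "ee_pos": TCP position; "tcp_rot": TCP orientation; "ft_force": force on the tool from outside, world axes, zero at the start; "wrist_torque": the same for the moment, N m; "opening": opening from 0.0 (shut) to 1.0 (fully open); "finger_force": force on a finger pad.
Only numpy, scipy, OpenCV 4.12 (cv2) and the standard library are available. Lean on these libraries where they do the work, as an engineer would, in place of code of your own. Each camera call takes 0.05 s, during which the arm holds its last target. There are 200 camera calls.

## Working session

There is one attempt and no reset: what is moved stays moved. The work goes in short steps, Python scripts to look and compute and a tool call to move; the robot and the scene stay as the last step left them, time stands still between calls to the robot, and variables do not carry over. Pictures are saved under pics/ and viewed, at most 10 in all, crops included, and the job is handed in when it is done.

```bash
ls; mkdir -p pics
```

Run:
```python
from plant import bot
import cv2
print(bot.observe())
for n in("top","side"):
    cv2.imwrite(f"pics/{n}0.png",bot.read_camera(n)[:,:,::-1]); c=bot.get_calibration(n); print(c)
print(bot.get_calibration("wrist"))
```

```text
pics
plant.py
{'clock': 0.0, 'q': array([ 9.61895234e-01,  2.45790074e-01,  1.55904725e+00, -1.14811663e-05,
        1.33869348e+00, -1.74140452e-01]), 'qd': array([ 0.00048018, -0.00069629,  0.00081229,  0.00025057,  0.00151383,
        0.00086779]), 'effort': array([-1.37237063e-05, -4.29502988e+01, -3.26131654e+01, -2.10094395e-04,
        5.28433244e-03, -1.17330551e-06]), 'ee_pos': array([273.46578837, 589.04661537, 230.17780796]), 'tcp_rot': array([-6.77393013e-01, -3.06694532e+00,  2.82010162e-03]), 'ft_force': array([ 0.28016585, -0.64197317, -1.62326257]), 'wrist_torque': array([-0.01800885, -0.00401895, -0.01354433]), 'finger_force': 0.0, 'opening': 0.9971178988841736}
{'K': array([[419.65690118,   0.        , 259.27364124],
       [  0.        , 419.65690118, 187.60900379],
       [  0.        ,   0.        ,   1.        ]]), 'world_from_camera': array([[ 1.97320859e-02, -9.93178022e-01,  1.14926327e-01,
         4.51454677e+02],
       [-9.99800130e-01, -1.99709619e-02, -9.27362452e-04,
        -2.99929
[... 520 characters left out ...]
5651230e+02],
       [-5.76454341e-03, -6.79064091e-01, -7.34056354e-01,
         8.01295855e+02],
       [ 0.00000000e+00,  0.00000000e+00,  0.00000000e+00,
         1.00000000e+00]])}
{'K': array([[338.3381261 ,   0.        , 253.15039326],
       [  0.        , 338.3381261 , 187.9452534 ],
       [  0.        ,   0.        ,   1.        ]]), 'hand_eye': array([[ 1.10267143e-03, -9.60620919e-01, -2.77860099e-01,
         7.07942077e+01],
       [ 9.99999237e-01,  1.21375321e-03, -2.27762589e-04,
         6.72509976e-01],
       [ 5.56047095e-04, -2.77859636e-01,  9.60621525e-01,
        -1.42436553e+02],
       [ 0.00000000e+00,  0.00000000e+00,  0.00000000e+00,
         1.00000000e+00]])}
```
View pics/top0.png

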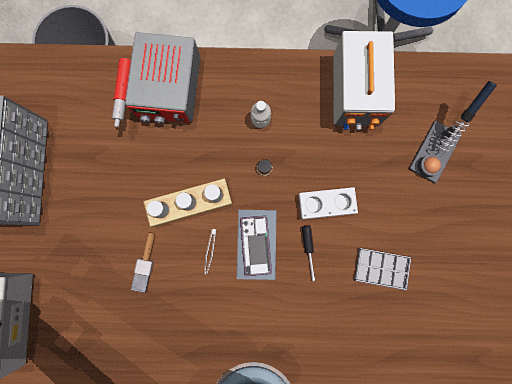

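View pics/side0.png

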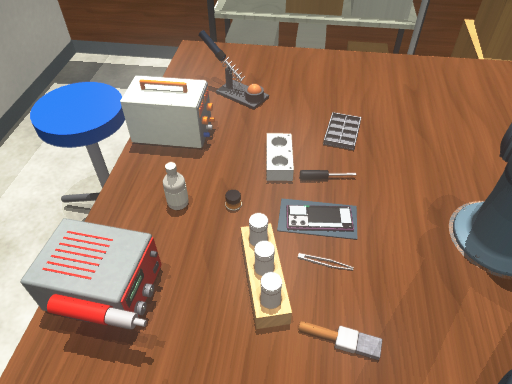

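The top view shows the long rack at about (188,201) with caps at (155,209), (185,201) and (212,193). The short rack is at about (328,203) with sockets at (314,205) and (343,202). The side view agrees.

Create h.py:
```python
import numpy as np,cv2
from plant import bot
from scipy.spatial.transform import Rotation as R
def cast(name,uv,z,T=None):
    c=bot.get_calibration(name)
    T=c["world_from_camera"] if T is None else T
    p=np.atleast_2d(uv).astype(float)
    d=np.c_[p,np.ones(len(p))]@np.linalg.inv(c["K"]).T@T[:3,:3].T
    return T[:3,3]+d*((z-T[2,3])/d[:,2])[:,None]
def wristT(s):
    T=np.eye(4);T[:3,:3]=R.from_rotvec(s["tcp_rot"]).as_matrix();T[:3,3]=s["ee_pos"]
    return T@bot.get_calibration("wrist")["hand_eye"]
def shift(s,xyz):  # world target TCP -> tool axes shift
    return R.from_rotvec(s["tcp_rot"]).inv().apply(np.array(xyz)-s["ee_pos"])
```

Run:
```python
from h import *
np.set_printoptions(precision=1,suppress=True)
im=bot.read_camera("top")
hsv=cv2.cvtColor(im,cv2.COLOR_RGB2HSV)
def blobs(m,box,z,amin=60):
    x0,y0,x1,y1=box; k=np.zeros_like(m);k[y0:y1,x0:x1]=m[y0:y1,x0:x1]
    for c in cv2.findContours(k,cv2.RETR_CCOMP,cv2.CHAIN_APPROX_NONE)[0]:
        a=cv2.contourArea(c)
        if a<amin: continue
        if a>600:
            print("rect",a,cast("top",cv2.boxPoints(cv2.minAreaRect(c)),z)[:,:2].tolist())
        else:
            (u,v),r=cv2.minEnclosingCircle(c);print("circ",a,u,v,r,cast("top",(u,v),z)[0])
wood=cv2.inRange(hsv,(12,60,150),(30,200,255))
blobs(wood,(135,170,240,235),48)
cap=cv2.inRange(hsv,(0,0,130),(180,45,255))
print("caps");blobs(cap,(135,170,235,235),112)
sh=cv2.inRange(hsv,(0,0,150),(180,45,255))
print("short");blobs(sh,(290,180,365,225),40,20)
cv2.imwrite("pics/z1.png",cv2.resize(im[170:240,130:370,::-1],None,fx=3.3,fy=3.3,interpolation=cv2.INTER_CUBIC))
s=bot.observe();Rm=R.from_rotvec(s["tcp_rot"]).as_matrix();print(Rm)
```

```text
rect 2153.0 [[539.6937846775053, 309.2480602072793], [607.2118197064351, 90.61443464586303], [538.4441394731435, 69.18051348252985], [471.87146819406985, 286.4546620177433]]
circ 347.5 157.3000030517578 208.76666259765625 11.911348342895508 [519.  267.9  48. ]
circ 322.5 184.90625 201.65625 11.40742015838623 [539.5 194.8  48. ]
circ 302.5 212.94444274902344 193.05555725097656 10.801620483398438 [564.2 120.3  48. ]
caps
circ 187.5 154.6666717529297 208.0 8.333428382873535 [516.9 259.2 112. ]
circ 186.5 183.2142791748047 200.2142791748047 8.303661346435547 [538.1 187.9 112. ]
circ 181.0 211.57627868652344 191.9915313720703 8.145586967468262 [560.5 116.8 112. ]
short
rect 1394.5 [[571.3850505831601, -111.60723720215996], [590.5523495114929, -263.7233760787377], [519.526120169579, -270.70668325854405], [500.6405035853833, -119.6617813677886]]
circ 50.5 315.5 202.5 7.905794143676758 [ 544.9 -156.9   40. ]
circ 70.0 343.2105407714844 200.92105102539062 8.547059059143066 [ 550.7 -232.    40. ]
[[-0.9  0.4 -0. ]
 [ 0.4  0.9 -0. ]
 [ 0.  -0.  -1. ]]
```

View pics/z1.png

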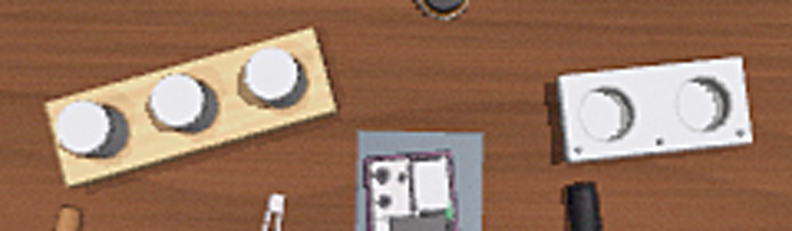

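The crop shows three white caps and two open sockets. I estimate the tubes at (517,259), (538,188) and (560,117), with rack yaw 17°. The sockets are near (540,-152) and (550,-231), with yaw 7°. Next I'll move above tube_b for a wrist look.

Careful with the scale: shifts go in units of 50 mm and turns go in units of 0.1 rad. That gives: -409 mm is -8.18, -253 mm is -5.06, 0.84 rad is 8.4.

>>> {"op": "nudge_tcp", "data": {"segments": [{"dx": -4.1,"dy": -2.54,"wz": 4.2,"jaw": 1},{"dx": -8.18,"dy": -5.06,"wz": 8.4,"jaw": 1},{"dx": -8.18,"dy": -5.06,"wz": 8.4,"jaw": 1},{"dx": -8.18,"dy": -5.06,"wz": 8.4,"jaw": 1},{"dx": -8.18,"dy": -5.06,"wz": 8.4,"jaw": 1},{"dx": -8.18,"dy": -5.06,"wz": 8.4,"jaw": 1},{"dx": -8.18,"dy": -5.06,"wz": 8.4,"jaw": 1},{"dx": -8.18,"dy": -5.06,"wz": 8.4,"jaw": 1}]}}

```text
clock: 0.95
ee_pos: [494.3, 253.5, 231.2]
tcp_rot: [-1.87, -2.525, 0.0]
ft_force: [0.4, -0.3, 0.2]
opening: 0.999
finger_force: 0.0
```

Run:
```python
from h import *
s=bot.observe();print(s["ee_pos"],s["tcp_rot"],shift(s,(538.5,188,231)),s["q"])
```

```text
[494.27047007 253.5185709  231.15864654] [-1.86955199e+00 -2.52464799e+00  2.10511379e-05] [-75.57046644  23.19570882   0.15268509] [ 2.69782124e-01  2.47183375e-02  1.80159633e+00  6.04434132e-05
  1.31534073e+00 -2.62171523e-02]
```

Scaled: -75.5 mm is -1.51, -38 mm is -0.76.

>>> {"op": "nudge_tcp", "data": {"segments": [{"dx": -0.76,"dy": 0.24,"jaw": 1},{"dx": -1.51,"dy": 0.46,"jaw": 1},{"dx": -1.51,"dy": 0.46,"jaw": 1},{"dx": -1.51,"dy": 0.46,"jaw": 1},{"dx": -1.51,"dy": 0.46,"jaw": 1}]}}

```text
clock: 1.45
ee_pos: [537.0, 190.6, 231.0]
tcp_rot: [-1.868, -2.525, 0.0]
ft_force: [-0.1, 0.4, -0.5]
opening: 1.005
finger_force: 0.0
```

Run:
```python
from h import *
s=bot.observe();print(s["ee_pos"],s["tcp_rot"]);T=wristT(s)
im=bot.read_camera("wrist");cv2.imwrite("pics/w1.png",im[:,:,::-1]);np.save("w1.npy",T)
```

```text
[537.03413547 190.64490789 230.97951361] [-1.86796561e+00 -2.52503339e+00  4.84375012e-04]
```

View pics/w1.png

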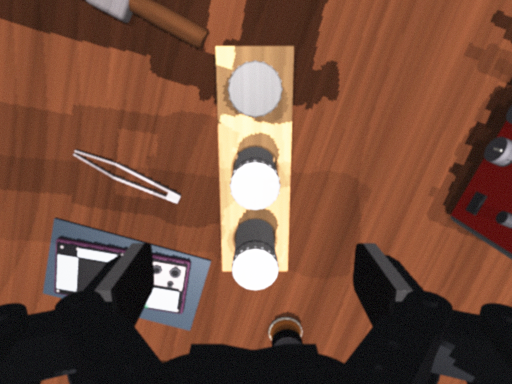

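The wrist view shows caps at about (255,88), (255,186) and (255,266), between the fingers. I'll locate them by mask.

Run:
```python
from h import *
np.set_printoptions(precision=1,suppress=True)
T=np.load("w1.npy");im=cv2.imread("pics/w1.png");hsv=cv2.cvtColor(im,cv2.COLOR_BGR2HSV)
m=cv2.inRange(hsv,(0,0,110),(180,60,255));k=np.zeros_like(m);k[50:300,215:300]=m[50:300,215:300]
k=cv2.morphologyEx(k,cv2.MORPH_OPEN,np.ones((7,7)))
P=[]
for c in cv2.findContours(k,cv2.RETR_EXTERNAL,cv2.CHAIN_APPROX_NONE)[0]:
    if cv2.contourArea(c)<300: continue
    w=cast("wrist",c[:,0],112,T)[:,:2].astype(np.float32)
    (x,y),r=cv2.minEnclosingCircle(w);print(cv2.boundingRect(c),x,y,r);P.append((x,y))
d=np.subtract(P[-1],P[0]);print(np.linalg.norm(d),np.degrees(np.arctan2(-d[0],d[1])),np.mean(P,0))
s=bot.observe()
m2=cv2.inRange(hsv,(8,40,140),(35,255,255));k=np.zeros_like(m2);k[40:280,205:305]=m2[40:280,205:305]
k=cv2.morphologyEx(k|(m&0),cv2.MORPH_OPEN,np.ones((3,3)))
pts=cv2.findNonZero(k);print(cast("wrist",cv2.boxPoints(cv2.minAreaRect(pts)),48,T)[:,:2])
for p in P: print(shift(s,(*p,60)))
```

```text
(232, 248, 46, 42) 561.0242309570312 117.82354736328125 21.392791748046875
(230, 162, 50, 48) 539.166015625 188.44667053222656 21.587738037109375
(222, 61, 60, 75) 519.9370727539062 250.91554260253906 28.992238998413086
139.2897475264251 17.156109269248393 [540.  185.7]
[[462.8 287. ]
 [546.9 312.9]
 [626.9  86.6]
 [524.2  55. ]]
[-77.    1.7 171.1]
[ -3.    1.5 171.1]
[ 62.3   1.4 171.1]
```

Add to h.py:
```python
def weigh(n=12):
    F=[]
    for _ in range(n):
        bot.read_camera("top");F.append(bot.observe()["ft_force"])
    F=np.array(F);s=bot.observe();print("F",F.mean(0).round(2),"sd",F.std(0).round(2),"open",round(float(s["opening"]),3),"t",round(float(s["clock"]),2),"pos",s["ee_pos"].round(1))
```

```bash
python3 -c "
from h import *
weigh(8)"
```

```text
F [-0.02  0.19  0.01] sd [0.47 0.4  0.46] open 1.003 t 1.9 pos [537.6 190.2 231.3]
```

>>> {"op": "nudge_tcp", "data": {"segments": [{"dx": -0.06,"dy": 0.03,"jaw": 1},{"dx": -0.06,"dy": 0.03,"dz": 1,"jaw": 1},{"dx": -0.06,"dy": 0.03,"dz": 2,"jaw": 1},{"dx": -0.06,"dy": 0.03,"dz": 2.8,"jaw": 1},{"dx": -0.06,"dy": 0.03,"dz": 3.2,"jaw": 1},{"dx": -0.06,"dy": 0.03,"dz": 3.42,"jaw": 1},{"dx": -0.06,"dy": 0.03,"dz": 3.42,"jaw": 1},{"dx": -0.06,"dy": 0.03,"dz": 3.42,"jaw": 1}]}}

```text
clock: 2.7
ee_pos: [541.2, 187.5, 61.6]
tcp_rot: [1.869, 2.523, 0.003]
ft_force: [0.1, -0.0, 0.5]
opening: 0.998
finger_force: 0.0
```

>>> {"op": "nudge_tcp", "data": {"segments": [{"jaw": 0},{"jaw": 0},{"jaw": 0},{"jaw": 0},{"jaw": 0},{"jaw": 0},{"jaw": 0},{"jaw": 0}]}}

```text
clock: 3.5
ee_pos: [540.0, 187.4, 61.3]
tcp_rot: [-1.869, -2.525, 0.001]
ft_force: [-3.8, -2.0, 6.3]
opening: 0.447
finger_force: 60.1
```

>>> {"op": "nudge_tcp", "data": {"segments": [{"dz": -0.1,"jaw": 0},{"dz": -0.3,"jaw": 0},{"dz": -0.7,"jaw": 0},{"dz": -1.2,"jaw": 0},{"dz": -1.8,"jaw": 0},{"dz": -2.4,"jaw": 0},{"dz": -2.8,"jaw": 0},{"dz": -2.8,"jaw": 0}]}}

```text
clock: 4.3
ee_pos: [542.2, 187.8, 204.7]
tcp_rot: [1.866, 2.52, 0.009]
ft_force: [0.8, 0.2, -1.9]
opening: 0.45
finger_force: 60.3
```

```bash
python3 -c "
from h import *
weigh(12)
s=bot.observe();T=wristT(s);np.save('w2.npy',T);cv2.imwrite('pics/w2.png',bot.read_camera('wrist')[:,:,::-1])
print(s['tcp_rot'],shift(s,(540.5,-151.7,200)))"
```

```text
F [-0.24  0.09 -1.62] sd [0.6  0.55 0.57] open 0.448 t 4.9 pos [539.9 187.4 199.9]
[-1.86943087e+00 -2.52436369e+00  6.17518204e-04] [-3.24550145e+02 -9.83356505e+01 -2.64970773e-02]
```

About 165 g, so tube_b is part-used. I'll carry it above short_right and view short_left from there.

Scaled: -165 mm is -3.3, -20 mm is -0.4, 0.173 rad is 1.73.

>>> {"op": "nudge_tcp", "data": {"segments": [{"dx": -0.4,"dy": -0.12,"wz": 0.2,"jaw": 0},{"dx": -1.3,"dy": -0.36,"wz": 0.5,"jaw": 0},{"dx": -2.3,"dy": -0.64,"wz": 0.9,"jaw": 0},{"dx": -3.3,"dy": -0.92,"wz": 1.3,"jaw": 0},{"dx": -4.26,"dy": -1.18,"wz": 1.73,"jaw": 0},{"dx": -5.22,"dy": -1.46,"wz": 1.73,"jaw": 0},{"dx": -6.18,"dy": -1.72,"wz": 1.73,"jaw": 0},{"dx": -7.1,"dy": -1.98,"wz": 1.73,"jaw": 0}]}}

```text
clock: 5.75
ee_pos: [548.7, -182.0, 200.6]
tcp_rot: [2.08, 2.353, 0.0]
ft_force: [0.2, 0.9, -1.1]
opening: 0.446
finger_force: 60.6
```

```bash
python3 -c "
from h import *
s=bot.observe();print(s['tcp_rot'],s['ee_pos'],shift(s,(550.5,-231.1,200)))"
```

```text
[2.08048557e+00 2.35312737e+00 3.62809298e-04] [ 548.65242201 -182.00177804  200.573863  ] [-48.95447509  -4.18245629   0.58710363]
```

Scaled: -49 mm is -0.98, -43 mm is -0.86.

>>> {"op": "nudge_tcp", "data": {"segments": [{"dx": -0.5,"dy": -0.04,"jaw": 0},{"dx": -0.86,"dy": -0.08,"jaw": 0},{"dx": -0.98,"dy": -0.08,"jaw": 0},{"dx": -0.98,"dy": -0.08,"jaw": 0},{"dx": -0.98,"dy": -0.08,"jaw": 0},{"dx": -0.98,"dy": -0.08,"jaw": 0}]}}

```text
clock: 6.35
ee_pos: [551.0, -227.6, 200.3]
tcp_rot: [-2.078, -2.355, -0.0]
ft_force: [1.3, 0.9, -0.9]
opening: 0.448
finger_force: 60.6
```

```bash
python3 -c "
from h import *
s=bot.observe();T=wristT(s);np.save('w3.npy',T);cv2.imwrite('pics/w3.png',bot.read_camera('wrist')[:,:,::-1])
print(s['tcp_rot'],s['ee_pos'],bot.observe()['ee_pos'])"
```

```text
[-2.07842394e+00 -2.35538423e+00 -3.12038386e-04] [ 551.04700582 -227.58368775  200.26759603] [ 551.03333801 -227.7140181   200.29730603]
```

View pics/w3.png

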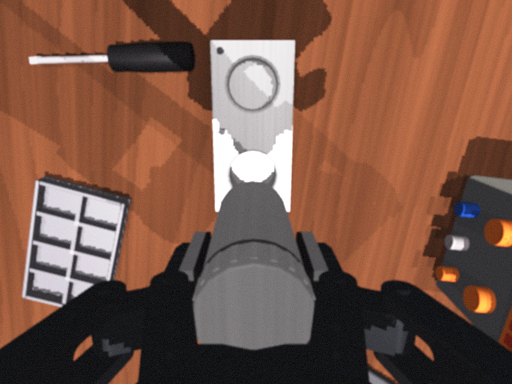

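The short rack's top spans about (210–294, 40–212). The left socket rim is at about (253,83), and the right socket is partly hidden by the held tube.

Run:
```python
from h import *
np.set_printoptions(precision=1,suppress=True)
T=np.load("w3.npy");im=cv2.imread("pics/w3.png");g=cv2.cvtColor(im,cv2.COLOR_BGR2GRAY);hsv=cv2.cvtColor(im,cv2.COLOR_BGR2HSV)
c=cv2.HoughCircles(cv2.medianBlur(g,3)[30:140,205:300],cv2.HOUGH_GRADIENT,1,200,param1=80,param2=12,minRadius=20,maxRadius=32)[0]+[205,30,0]
print(c,cast("wrist",c[:,:2],40,T))
m=cv2.inRange(hsv,(0,0,90),(180,70,255));m[:, :190]=0;m[:,315:]=0
mid=[]
for r in range(46,205,8):
    x=np.flatnonzero(m[r]);
    if len(x): mid.append((r,x[0],x[-1]))
W=[(cast("wrist",(a-.5,r),40,T)[0][:2],cast("wrist",(b+.5,r),40,T)[0][:2]) for r,a,b in mid]
for (r,a,b),(p,q) in zip(mid,W): print(r,a,b,(p+q)/2,np.linalg.norm(p-q))
col=[np.flatnonzero(m[:,x])[0] for x in range(216,290,8)];print(col,cast("wrist",(253,np.median(col)-.5),40,T))
```

```text
[[252.5  85.5  25.8]] [[ 541.2 -153.3   40. ]]
46 210 295 [ 537.3 -122.1] 71.43634568150848
54 210 295 [ 538.1 -128.3] 71.87434822564894
62 210 294 [ 538.5 -134.6] 71.47679054420131
70 210 294 [ 539.3 -140.9] 71.92048157028721
78 211 294 [ 540.5 -147.2] 71.51836812998624
86 211 293 [ 540.9 -153.7] 71.1110766759048
94 211 293 [ 541.7 -160.3] 71.56087387470268
102 211 293 [ 542.5 -166.9] 72.01639748082937
110 212 292 [ 543.4 -173.7] 70.73130555638326
118 212 292 [ 544.2 -180.5] 71.187354514512
126 212 292 [ 545.1 -187.4] 71.6493225054373
134 213 292 [ 546.4 -194.3] 71.22705182925078
142 213 292 [ 547.3 -201.4] 71.69535594589067
150 213 292 [ 548.2 -208.5] 72.16985884039597
158 213 291 [ 548.7 -215.9] 71.7424854418918
166 213 291 [ 549.6 -223.2] 72.2236690823104
174 214 291 [ 551.  -230.6] 71.79102048749762
182 214 290 [ 551.5 -238.3] 71.35235577885958
190 214 290 [ 552.4 -245.9] 71.8407499121659
198 215 290 [ 553.9 -253.6] 71.39651644397514
[np.int64(39), np.int64(39), np.int64(39), np.int64(39), np.int64(39), np.int64(39), np.int64(39), np.int64(39), np.int64(39), np.int64(40)] [[ 537.  -116.4   40. ]]
```

Add to h.py:
```python
def where(xyz=None,n=8):
    P=[];Q=[];F=[]
    for _ in range(n):
        bot.read_camera("wrist");s=bot.observe();P.append(s["ee_pos"]);F.append(s["ft_force"]);Q.append((R.from_rotvec(s["tcp_rot"])).as_quat())
    s=dict(s);s["ee_pos"]=np.mean(P,0);r=R.from_quat(Q).mean();s["tcp_rot"]=r.as_rotvec()
    y=r.as_matrix()[:,1];print("pos",s["ee_pos"].round(2),"sd",np.std(P,0).round(2),"yaw",np.degrees(np.arctan2(y[1],y[0])).round(2),"z",r.as_matrix()[:,2].round(3),"F",np.mean(F,0).round(2),"t",round(float(s["clock"]),2))
    if xyz is not None: print("shift",shift(s,xyz).round(1))
    return s
```

```bash
python3 -c "
from h import *
where((551.1,-232.5,70))"
```

```text
pos [ 550.96 -228.49  200.34] sd [0.05 0.35 0.02] yaw 7.09 z [ 0.  0. -1.] F [-0.05  0.51 -1.69] t 6.8
shift [ -4.   -0.4 130.3]
```

Scaled: 100 mm is 2, 70 mm is 1.4.

>>> {"op": "nudge_tcp", "data": {"segments": [{"dz": 0.6,"jaw": 0},{"dz": 1.4,"jaw": 0},{"dz": 2,"jaw": 0},{"dz": 2,"jaw": 0},{"dz": 2,"jaw": 0}]}}

```text
clock: 7.3
ee_pos: [551.0, -229.2, 100.7]
tcp_rot: [-2.081, -2.354, 0.0]
ft_force: [0.2, -0.5, -1.9]
opening: 0.448
finger_force: 60.7
```

```bash
python3 -c "
from h import *
where((551.1,-232.5,59),5);where((551.1,-232.5,59),5)
"
```

```text
pos [ 552.23 -229.88  102.65] sd [0.19 0.11 0.31] yaw 7.05 z [ 0.003 -0.002 -1.   ] F [ 0.27 -0.18 -1.37] t 7.55
shift [-2.3 -1.6 43.7]
pos [ 551.38 -229.3   101.33] sd [0.26 0.17 0.46] yaw 7.05 z [ 0.001 -0.001 -1.   ] F [-0.13 -0.18 -1.85] t 7.8
shift [-3.1 -0.7 42.3]
```

>>> {"op": "nudge_tcp", "data": {"segments": [{"dx": -0.062,"dy": -0.01,"jaw": 0},{"dx": -0.062,"dy": -0.01,"jaw": 0},{"dx": -0.062,"dy": -0.01,"dz": 0.1,"jaw": 0},{"dx": -0.062,"dy": -0.01,"dz": 0.2,"jaw": 0},{"dx": -0.062,"dy": -0.01,"dz": 0.26,"jaw": 0},{"dx": -0.062,"dy": -0.01,"dz": 0.32,"jaw": 0},{"dx": -0.062,"dy": -0.01,"dz": 0.36,"jaw": 0},{"dx": -0.062,"dy": -0.01,"dz": 0.36,"jaw": 0}]}}

```text
clock: 8.6
ee_pos: [550.6, -232.0, 81.9]
tcp_rot: [-2.08, -2.353, 0.0]
ft_force: [-0.7, -0.4, -1.7]
opening: 0.453
finger_force: 60.8
```

```bash
python3 -c "
from h import *
where((551.1,-232.5,59),8)
"
```

```text
pos [ 550.88 -232.2    82.44] sd [0.07 0.04 0.13] yaw 7.05 z [ 0. -0. -1.] F [ 0.02  0.01 -1.51] t 9.0
shift [-0.3  0.2 23.4]
```

The force is unchanged with the tube about 6 mm inside the socket, so I'll continue down.

Scaled: 4 mm is 0.08, 21 mm is 0.42.

>>> {"op": "nudge_tcp", "data": {"segments": [{"dz": 0.08,"jaw": 0},{"dz": 0.16,"jaw": 0},{"dz": 0.24,"jaw": 0},{"dz": 0.32,"jaw": 0},{"dz": 0.38,"jaw": 0},{"dz": 0.42,"jaw": 0},{"dz": 0.42,"jaw": 0},{"dz": 0.42,"jaw": 0}]}}

```text
clock: 9.8
ee_pos: [550.9, -232.2, 61.4]
tcp_rot: [2.081, 2.354, -0.0]
ft_force: [-0.2, 0.2, -1.9]
opening: 0.446
finger_force: 60.8
```

```bash
python3 -c "
from h import *
where(None,6)
"
```

```text
pos [ 550.91 -232.23   61.51] sd [0.03 0.02 0.04] yaw 7.05 z [ 0. -0. -1.] F [ 0.02  0.19 -1.67] t 10.1
```

>>> {"op": "nudge_tcp", "data": {"segments": [{"dz": 0.02,"jaw": 0},{"dz": 0.02,"jaw": 0}]}}

```text
clock: 10.3
ee_pos: [550.7, -232.1, 60.1]
tcp_rot: [-2.08, -2.354, 0.0]
ft_force: [-0.2, 0.7, -1.6]
opening: 0.45
finger_force: 60.8
```

>>> {"op": "nudge_tcp", "data": {"segments": [{"dz": 0.02,"jaw": 0},{"dz": 0.02,"jaw": 0}]}}

```text
clock: 10.5
ee_pos: [550.9, -232.2, 59.4]
tcp_rot: [2.081, 2.354, 0.0]
ft_force: [0.2, 0.0, -1.0]
opening: 0.449
finger_force: 60.9
```

Scaled: 1 mm is 0.02.

>>> {"op": "nudge_tcp", "data": {"segments": [{"dz": 0.02,"jaw": 0},{"dz": 0.02,"jaw": 0},{"dz": 0.02,"jaw": 0}]}}

```text
clock: 10.8
ee_pos: [550.9, -232.3, 59.3]
tcp_rot: [-2.08, -2.354, 0.0]
ft_force: [-2.5, 0.5, 4.9]
opening: 0.447
finger_force: 61.6
```

```bash
python3 -c "
from h import *
where(None,5)
"
```

```text
pos [ 550.9  -232.32   59.29] sd [0.01 0.01 0.01] yaw 7.06 z [-0. -0. -1.] F [-2.99  1.    5.22] t 11.05
```

The force turns upward at z = 59.3, so the tube is on the socket floor. Releasing and rising.

>>> {"op": "nudge_tcp", "data": {"segments": [{"jaw": 1},{"jaw": 1},{"jaw": 1},{"jaw": 1},{"jaw": 1},{"jaw": 1}]}}

```text
clock: 11.65
ee_pos: [550.8, -232.1, 58.2]
tcp_rot: [-2.081, -2.354, -0.0]
ft_force: [0.2, -1.1, 0.1]
opening: 1.001
finger_force: 0.0
```

>>> {"op": "nudge_tcp", "data": {"segments": [{"dz": -0.2,"jaw": 1},{"dz": -0.7,"jaw": 1},{"dz": -1.5,"jaw": 1},{"dz": -2.3,"jaw": 1},{"dz": -2.82,"jaw": 1},{"dz": -2.82,"jaw": 1}]}}

```text
clock: 12.25
ee_pos: [553.3, -233.7, 205.7]
tcp_rot: [2.074, 2.346, 0.002]
ft_force: [-0.6, 0.9, 0.4]
opening: 1.0
finger_force: 0.0
```

```bash
python3 -c "
from h import *
s=where((561,117.8,200),6)
cv2.imwrite('pics/w4.png',bot.read_camera('wrist')[:,:,::-1]);np.save('w4.npy',wristT(s))
"
```

```text
pos [ 550.53 -231.97  199.09] sd [0.78 0.49 1.86] yaw 7.05 z [-0.  0. -1.] F [-0.13 -0.16 -0.26] t 12.55
shift [345.8  53.3  -0.8]
```

View pics/w4.png

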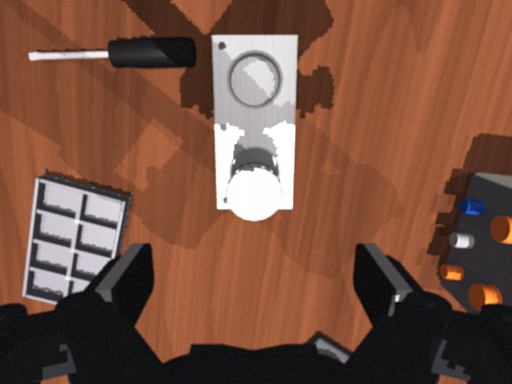

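tube_b now stands in short_right with its cap at about (253,193). The left socket at (255,79) is free. Next is tube_c.

Scaled: 346 mm is 6.92, 53 mm is 1.06, -0.173 rad is -1.73.

>>> {"op": "nudge_tcp", "data": {"segments": [{"dx": 0.6,"dy": 0.1,"wz": -0.2,"jaw": 1},{"dx": 1.56,"dy": 0.24,"wz": -0.6,"jaw": 1},{"dx": 2.54,"dy": 0.4,"wz": -1,"jaw": 1},{"dx": 3.52,"dy": 0.56,"wz": -1.4,"jaw": 1},{"dx": 4.5,"dy": 0.7,"wz": -1.73,"jaw": 1},{"dx": 5.48,"dy": 0.84,"wz": -1.73,"jaw": 1},{"dx": 6.4,"dy": 0.98,"wz": -1.73,"jaw": 1},{"dx": 6.92,"dy": 1.06,"wz": -1.73,"jaw": 1}]}}

```text
clock: 13.4
ee_pos: [560.0, 120.9, 198.4]
tcp_rot: [-1.865, -2.526, 0.001]
ft_force: [-0.6, -0.3, -0.7]
opening: 1.001
finger_force: 0.0
```

>>> {"op": "nudge_tcp", "data": {"segments": [{"jaw": 1},{"jaw": 1},{"jaw": 1}]}}

```text
clock: 13.7
ee_pos: [560.8, 116.8, 198.8]
tcp_rot: [-1.871, -2.523, 0.001]
ft_force: [0.5, -1.5, 0.0]
opening: 1.0
finger_force: 0.0
```

```bash
python3 -c "
from h import *
where((561,117.8,60),5)
"
```

```text
pos [560.99 116.66 199.13] sd [0.04 0.12 0.13] yaw 16.86 z [-0. -0. -1.] F [0.07 0.06 0.01] t 13.95
shift [  1.1   0.4 139.1]
```

Scaled: 139 mm is 2.78, 60 mm is 1.2.

>>> {"op": "nudge_tcp", "data": {"segments": [{"dx": 0.02,"dy": 0.008,"dz": 0.4,"jaw": 1},{"dx": 0.02,"dy": 0.008,"dz": 1.2,"jaw": 1},{"dx": 0.02,"dy": 0.008,"dz": 2,"jaw": 1},{"dx": 0.02,"dy": 0.008,"dz": 2.5,"jaw": 1},{"dx": 0.02,"dy": 0.008,"dz": 2.78,"jaw": 1},{"dx": 0.02,"dy": 0.008,"dz": 2.78,"jaw": 1},{"dx": 0.02,"dy": 0.008,"dz": 2.78,"jaw": 1},{"dx": 0.02,"dy": 0.008,"dz": 2.78,"jaw": 1}]}}

```text
clock: 14.75
ee_pos: [562.6, 118.8, 62.4]
tcp_rot: [1.868, 2.522, 0.004]
ft_force: [0.5, 0.4, -0.4]
opening: 1.002
finger_force: 0.0
```

>>> {"op": "nudge_tcp", "data": {"segments": [{"jaw": 0},{"jaw": 0},{"jaw": 0},{"jaw": 0},{"jaw": 0},{"jaw": 0},{"jaw": 0}]}}

```text
clock: 15.45
ee_pos: [560.9, 118.7, 60.9]
tcp_rot: [-1.869, -2.525, 0.001]
ft_force: [-1.8, -0.9, 5.6]
opening: 0.451
finger_force: 60.2
```

```bash
python3 -c "
from h import *
where((561,117.8,60),3)
"
```

```text
pos [560.94 118.75  60.91] sd [0.01 0.02 0.01] yaw 16.97 z [-0.001 -0.    -1.   ] F [-2.53 -0.68  6.09] t 15.6
shift [-0.9 -0.2  0.9]
```

>>> {"op": "nudge_tcp", "data": {"segments": [{"dz": -0.1,"jaw": 0},{"dz": -0.3,"jaw": 0},{"dz": -0.7,"jaw": 0},{"dz": -1.2,"jaw": 0},{"dz": -1.8,"jaw": 0},{"dz": -2.4,"jaw": 0},{"dz": -2.8,"jaw": 0},{"dz": -2.8,"jaw": 0}]}}

```text
clock: 16.4
ee_pos: [563.3, 118.9, 204.6]
tcp_rot: [1.866, 2.52, 0.008]
ft_force: [0.1, -0.2, -1.4]
opening: 0.449
finger_force: 60.3
```

```bash
python3 -c "
from h import *
where((541,-152,200),4)
where((541,-152,200),12)
"
```

```text
pos [560.69 118.84 199.84] sd [0.77 0.02 1.38] yaw 16.96 z [-0.  0. -1.] F [-0.14  0.67 -1.86] t 16.6
shift [-2.533e+02 -9.780e+01 -2.000e-01]
pos [560.63 118.8  199.48] sd [0.39 0.02 0.72] yaw 16.96 z [-0.001 -0.    -1.   ] F [-0.11  0.12 -1.6 ] t 17.2
shift [-253.3  -97.8   -0.5]
```

Also about 163 g, so tube_a is the heavy one, to be confirmed when I lift it. I'll put tube_c in short_left.

Scaled: -98 mm is -1.96, -60 mm is -1.2, 0.173 rad is 1.73.

>>> {"op": "nudge_tcp", "data": {"segments": [{"dx": -0.5,"dy": -0.2,"wz": 0.2,"jaw": 0},{"dx": -1.36,"dy": -0.52,"wz": 0.5,"jaw": 0},{"dx": -2.24,"dy": -0.86,"wz": 0.9,"jaw": 0},{"dx": -3.12,"dy": -1.2,"wz": 1.3,"jaw": 0},{"dx": -4,"dy": -1.54,"wz": 1.73,"jaw": 0},{"dx": -4.7,"dy": -1.82,"wz": 1.73,"jaw": 0},{"dx": -5.05,"dy": -1.96,"wz": 1.73,"jaw": 0},{"dx": -5.05,"dy": -1.96,"wz": 1.73,"jaw": 0}]}}

```text
clock: 18.0
ee_pos: [540.7, -153.7, 200.5]
tcp_rot: [2.085, 2.349, -0.0]
ft_force: [0.3, 1.0, -1.0]
opening: 0.45
finger_force: 60.5
```

>>> {"op": "nudge_tcp", "data": {"segments": [{"dz": 0.6,"jaw": 0},{"dz": 1.4,"jaw": 0},{"dz": 1.94,"jaw": 0},{"dz": 1.94,"jaw": 0},{"dz": 1.94,"jaw": 0},{"dz": 1.94,"jaw": 0},{"dz": 1.94,"jaw": 0},{"dz": 1.94,"jaw": 0}]}}

```text
clock: 18.8
ee_pos: [541.8, -151.6, 104.9]
tcp_rot: [2.079, 2.352, 0.001]
ft_force: [0.3, 0.2, -0.9]
opening: 0.448
finger_force: 60.6
```

```bash
python3 -c "
from h import *
where((540.9,-151.1,82),6)
"
```

```text
pos [ 541.19 -151.42  103.85] sd [0.23 0.08 0.39] yaw 7.04 z [ 0.001 -0.    -1.   ] F [-0.19  0.05 -1.92] t 19.1
shift [ 0.4 -0.3 21.9]
```

Scaled: 22 mm is 0.44, 20 mm is 0.4.

>>> {"op": "nudge_tcp", "data": {"segments": [{"dx": 0.006,"dy": -0.002,"dz": 0.12,"jaw": 0},{"dx": 0.006,"dy": -0.002,"dz": 0.22,"jaw": 0},{"dx": 0.006,"dy": -0.002,"dz": 0.3,"jaw": 0},{"dx": 0.006,"dy": -0.002,"dz": 0.36,"jaw": 0},{"dx": 0.006,"dy": -0.002,"dz": 0.4,"jaw": 0},{"dx": 0.006,"dy": -0.002,"dz": 0.44,"jaw": 0},{"dx": 0.006,"dy": -0.002,"dz": 0.44,"jaw": 0}]}}

```text
clock: 19.8
ee_pos: [540.7, -151.0, 81.0]
tcp_rot: [-2.081, -2.353, 0.0]
ft_force: [0.4, -0.6, -1.9]
opening: 0.45
finger_force: 60.6
```

```bash
python3 -c "
from h import *
where((540.9,-151.1,61.5),6)
"
```

```text
pos [ 540.89 -151.05   81.43] sd [0.05 0.02 0.1 ] yaw 7.05 z [ 0. -0. -1.] F [ 0.06 -0.17 -1.28] t 20.1
shift [-0.  -0.  19.9]
```

Scaled: 20 mm is 0.4, 19 mm is 0.38.

>>> {"op": "nudge_tcp", "data": {"segments": [{"dz": 0.08,"jaw": 0},{"dz": 0.16,"jaw": 0},{"dz": 0.24,"jaw": 0},{"dz": 0.32,"jaw": 0},{"dz": 0.38,"jaw": 0},{"dz": 0.4,"jaw": 0},{"dz": 0.4,"jaw": 0}]}}

```text
clock: 20.8
ee_pos: [540.7, -150.9, 61.0]
tcp_rot: [-2.08, -2.353, 0.0]
ft_force: [0.9, -0.6, -1.4]
opening: 0.451
finger_force: 60.6
```

>>> {"op": "nudge_tcp", "data": {"segments": [{"dz": 0.02,"jaw": 0},{"dz": 0.02,"jaw": 0},{"dz": 0.02,"jaw": 0}]}}

```text
clock: 21.1
ee_pos: [540.9, -151.1, 60.4]
tcp_rot: [2.081, 2.354, 0.0]
ft_force: [-0.6, -0.6, -0.7]
opening: 0.449
finger_force: 60.6
```

>>> {"op": "nudge_tcp", "data": {"segments": [{"dz": 0.02,"jaw": 0},{"dz": 0.02,"jaw": 0},{"dz": 0.02,"jaw": 0}]}}

```text
clock: 21.4
ee_pos: [540.8, -151.0, 59.3]
tcp_rot: [-2.081, -2.354, 0.0]
ft_force: [-0.1, 0.2, -1.6]
opening: 0.447
finger_force: 60.6
```

```bash
python3 -c "
from h import *
where(None,5)
"
```

```text
pos [ 540.81 -151.01   59.31] sd [0.02 0.01 0.01] yaw 7.05 z [ 0. -0. -1.] F [ 0.14  0.18 -1.84] t 21.65
```

Scaled: 1 mm is 0.02.

>>> {"op": "nudge_tcp", "data": {"segments": [{"dz": 0.02,"jaw": 0},{"dz": 0.02,"jaw": 0},{"dz": 0.02,"jaw": 0}]}}

```text
clock: 21.95
ee_pos: [541.0, -151.1, 58.9]
tcp_rot: [2.08, 2.354, -0.0]
ft_force: [-2.6, 0.2, 5.1]
opening: 0.444
finger_force: 61.2
```

```bash
python3 -c "
from h import *
where(None,4)
"
```

```text
pos [ 540.96 -151.13   58.88] sd [0.01 0.02 0.01] yaw 7.05 z [ 0. -0. -1.] F [-2.99  0.65  5.92] t 22.15
```

Contact at z = 58.9, so this tube is home too. I'll release, rise and head for tube_a at (517.3,259.1).

>>> {"op": "nudge_tcp", "data": {"segments": [{"jaw": 1},{"jaw": 1},{"jaw": 1},{"jaw": 1},{"jaw": 1},{"jaw": 1}]}}

```text
clock: 22.75
ee_pos: [540.8, -151.0, 58.2]
tcp_rot: [2.081, 2.354, -0.0]
ft_force: [-0.8, 0.4, 0.4]
opening: 1.0
finger_force: 0.0
```

>>> {"op": "nudge_tcp", "data": {"segments": [{"dz": -0.2,"jaw": 1},{"dz": -0.7,"jaw": 1},{"dz": -1.5,"jaw": 1},{"dz": -2.3,"jaw": 1},{"dz": -2.82,"jaw": 1},{"dz": -2.82,"jaw": 1},{"dz": -2.82,"jaw": 1}]}}

```text
clock: 23.45
ee_pos: [541.0, -151.1, 200.2]
tcp_rot: [2.08, 2.353, 0.001]
ft_force: [-0.3, -0.5, -0.2]
opening: 1.002
finger_force: 0.0
```

>>> {"op": "nudge_tcp", "data": {"segments": [{"dx": 0.6,"dy": 0.06,"wz": -0.2,"jaw": 1},{"dx": 1.56,"dy": 0.12,"wz": -0.6,"jaw": 1},{"dx": 2.54,"dy": 0.2,"wz": -1,"jaw": 1},{"dx": 3.52,"dy": 0.28,"wz": -1.4,"jaw": 1},{"dx": 4.5,"dy": 0.36,"wz": -1.73,"jaw": 1},{"dx": 5.48,"dy": 0.44,"wz": -1.73,"jaw": 1},{"dx": 6.4,"dy": 0.5,"wz": -1.73,"jaw": 1},{"dx": 6.92,"dy": 0.54,"wz": -1.73,"jaw": 1}]}}

```text
clock: 24.25
ee_pos: [523.2, 198.6, 197.3]
tcp_rot: [-1.864, -2.525, 0.004]
ft_force: [-0.1, -0.0, 1.7]
opening: 0.999
finger_force: 0.0
```

```bash
python3 -c "
from h import *
where((517.3,259.1,200),4)
cv2.imwrite('pics/top5.png',cv2.resize(bot.read_camera('top')[150:250,130:370,::-1],None,fx=3.3,fy=3.3,interpolation=cv2.INTER_CUBIC))
"
```

```text
pos [523.56 197.89 197.42] sd [0.45 1.9  0.15] yaw 17.15 z [-0.003 -0.    -1.   ] F [0.08 0.02 0.45] t 24.45
shift [60.3 12.1 -2.6]
```

View pics/top5.png

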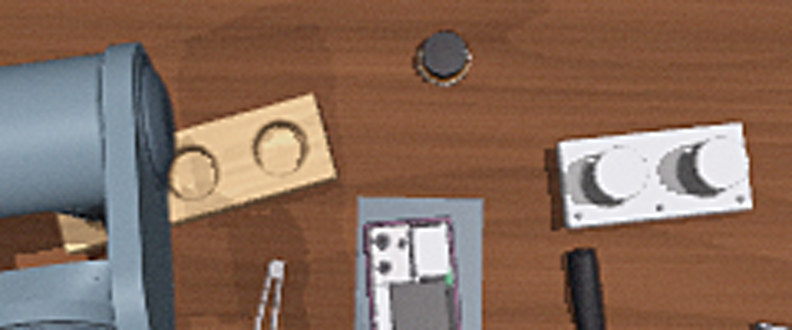

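Both tubes stand in the short rack, with crop caps at (622,172) and (712,163). Everything else is undisturbed.

Scaled: 62 mm is 1.24, 12 mm is 0.24.

>>> {"op": "nudge_tcp", "data": {"segments": [{"dx": 0.6,"dy": 0.12,"jaw": 1},{"dx": 1.1,"dy": 0.22,"jaw": 1},{"dx": 1.24,"dy": 0.24,"jaw": 1},{"dx": 1.24,"dy": 0.24,"jaw": 1},{"dx": 1.24,"dy": 0.24,"jaw": 1},{"dx": 1.24,"dy": 0.24,"jaw": 1}]}}

```text
clock: 25.1
ee_pos: [518.8, 257.3, 199.2]
tcp_rot: [1.871, 2.523, -0.001]
ft_force: [0.7, 0.1, -0.1]
opening: 0.997
finger_force: 0.0
```

```bash
python3 -c "
from h import *
where((517.3,259.1,60),5)
"
```

```text
pos [518.72 257.77 199.29] sd [0.04 0.24 0.04] yaw 16.9 z [ 0. -0. -1.] F [-0.28  0.17 -0.12] t 25.35
shift [  1.7  -1.  139.3]
```

Scaled: 100 mm is 2, 20 mm is 0.4.

>>> {"op": "nudge_tcp", "data": {"segments": [{"dx": 0.03,"dy": -0.016,"dz": 0.4,"jaw": 1},{"dx": 0.03,"dy": -0.016,"dz": 1.2,"jaw": 1},{"dx": 0.03,"dy": -0.016,"dz": 2,"jaw": 1},{"dx": 0.03,"dy": -0.016,"dz": 2.5,"jaw": 1},{"dx": 0.03,"dy": -0.016,"dz": 2.78,"jaw": 1},{"dx": 0.03,"dy": -0.016,"dz": 2.78,"jaw": 1},{"dx": 0.03,"dy": -0.016,"dz": 2.78,"jaw": 1},{"dx": 0.03,"dy": -0.016,"dz": 2.78,"jaw": 1}]}}

```text
clock: 26.15
ee_pos: [518.9, 260.1, 62.4]
tcp_rot: [1.868, 2.523, 0.005]
ft_force: [0.3, -0.5, 1.1]
opening: 1.002
finger_force: 0.0
```

>>> {"op": "nudge_tcp", "data": {"segments": [{"jaw": 0},{"jaw": 0},{"jaw": 0},{"jaw": 0},{"jaw": 0},{"jaw": 0},{"jaw": 0}]}}

```text
clock: 26.85
ee_pos: [517.4, 259.7, 60.9]
tcp_rot: [-1.869, -2.525, 0.0]
ft_force: [-2.7, -0.5, 5.9]
opening: 0.448
finger_force: 60.2
```

>>> {"op": "nudge_tcp", "data": {"segments": [{"dz": -0.1,"jaw": 0},{"dz": -0.3,"jaw": 0},{"dz": -0.7,"jaw": 0},{"dz": -1.2,"jaw": 0},{"dz": -1.8,"jaw": 0},{"dz": -2.4,"jaw": 0},{"dz": -2.8,"jaw": 0},{"dz": -2.8,"jaw": 0}]}}

```text
clock: 27.65
ee_pos: [519.3, 260.3, 204.2]
tcp_rot: [1.867, 2.521, 0.009]
ft_force: [1.0, 0.5, -2.9]
opening: 0.45
finger_force: 61.2
```

```bash
python3 -c "
from h import *
where(None,4)
where(None,8)
"
```

```text
pos [516.81 259.56 199.5 ] sd [0.73 0.21 1.37] yaw 16.96 z [-0.001 -0.    -1.   ] F [-0.66 -0.15 -4.28] t 27.85
pos [516.73 259.51 199.02] sd [0.4  0.12 0.68] yaw 16.96 z [-0.002 -0.001 -1.   ] F [-0.17 -0.15 -3.93] t 28.25
```

About 4 N (roughly 400 g), so tube_a is the full one. I'll raise it 50 mm more, ease it off over open bench and check.

Scaled: -50 mm is -1, -40 mm is -0.8.

>>> {"op": "nudge_tcp", "data": {"segments": [{"dz": -0.3,"jaw": 0},{"dz": -0.7,"jaw": 0},{"dy": -0.3,"dz": -1,"jaw": 0},{"dy": -0.8,"dz": -1.04,"jaw": 0},{"dy": -1.3,"dz": -1.04,"jaw": 0},{"dy": -1.7,"dz": -1.04,"jaw": 0},{"dy": -1.94,"dz": -1.04,"jaw": 0},{"dy": -2,"dz": -1.04,"jaw": 0}]}}

```text
clock: 29.05
ee_pos: [421.1, 230.5, 253.6]
tcp_rot: [1.869, 2.524, 0.002]
ft_force: [0.9, -0.1, -3.7]
opening: 0.45
finger_force: 61.4
```

>>> {"op": "nudge_tcp", "data": {"segments": [{"jaw": 0},{"jaw": 0},{"jaw": 0},{"jaw": 0},{"jaw": 0},{"jaw": 0},{"jaw": 0},{"jaw": 0}]}}

```text
clock: 29.85
ee_pos: [421.7, 230.5, 252.3]
tcp_rot: [-1.87, -2.525, 0.0]
ft_force: [0.2, -0.3, -3.6]
opening: 0.449
finger_force: 61.4
```

```bash
python3 -c "
from h import *
where(None,10)
cv2.imwrite('pics/side6.png',bot.read_camera('side')[:,:,::-1])
"
```

```text
pos [421.68 230.53 252.3 ] sd [0.01 0.01 0.01] yaw 16.96 z [ 0. -0. -1.] F [-0.01 -0.02 -4.06] t 30.35
```

View pics/side6.png

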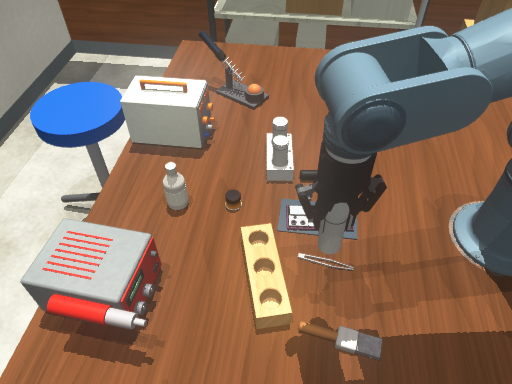

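The side view shows the heavy tube upright in the gripper at about (333,228). Both light tubes are seated in the short rack at (280,125–150), and the long rack is empty. The underside is at about 203 mm and the arm is still.

```bash
python3 -c "
from plant import bot
print(bot.finish_job())"
```

```text
the job is handed in; nothing more can be done
None
```

The job is handed in: the two lighter tubes (about 165 g each) are fully home and released in the short rack, and the heaviest (tube_a, about 400 g) is held upright and still, its underside about 203 mm above the bench.

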